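Seat the keyed strainer insert in the juice filler's strainer pot

ROBOT

A 7-joint arm with a two-finger parallel gripper is mounted at the origin on the work surface. World frame = base frame: x ahead of the robot, y to its left, z up, the work surface at z = 0. Lengths are in m, angles in degrees, forces in N, time in s.
With the tool pointing down it reaches from about 0.425 to 0.825 m from the base axis. Payload 3.6 kg.
Tool frame: the origin (TCP) lies between the finger pads; the fingertips stand 14 mm ahead of it and the grasp point (between the pads) lies 5 mm behind it; z points along the fingers, y is the line along which they close (so a half turn about z gives the same grasp; the last joint's range is limited). The gripper opens to 93 mm and grips with 3 to 60 N. Pads are 15 mm wide; open, the fingers measure 128 mm over their backs; the gripper's body (75 mm by 188 mm) begins 65 mm behind the grasp point.
Start: joints at [73.711, 35.231, -0.722, 81.555, 0.464, 63.22, -2.315], TCP at [0.166, -0.628, 0.233] pointing down, gripper open.
Joint ranges: [-178.69, 178.69], [-17.37, 117.87], [-77.05, 75.6], [15.02, 138.74], [-78.02, 258.01], [0.78, 113.62], [-162.83, 162.83]. Speed limits (degrees/s): [159.86, 159.86, 180, 180, 180, 180, 180].

INTERFACE

Orientations are given as a 3x3 rotation matrix whose columns are the frame's x, y, z axes.
In Python, from cell import * gives the robot as it stands.
- The arm moves only by the tool send_rows, never from a script. Its argument "series" is a list of rows, each an object of numbers: "tx", "ty", "tz": the shift along the tool's x, y, z in mm; "wx", "wy", "wz": the turn, a rotation vector about the tool's x, y, z in rad; "hand": the closure, from -1 (fully open) to 1 (shut), so that 0 is half open. A call has 1 to 20 rows; each row shifts and turns the commanded pose from where the row before left it, along the tool's axes as they then stand; what a row does not reach is not made up. A row lasts 1/10 s, in which the tool goes at most 50 mm and 8.59 degrees, less where a joint would pass 70% of its speed; a pose out of reach is approached as far as the arm can. A call is refused whole if a number of a shift passes 50 or a number of a turn 0.15, either way. A call with a gripper value outside its range is refused whole. The fingers move at their own pace and stop on an object; "force" is the grip in N (left out, the last holds). Time passes only in rows, so rows that do not move let the fingers close. It gives the time, the measured TCP pose, the force, the opening and the grip force at its end, in the units of the state.
- get_obs(): the state, without advancing time (a new reading comes with each control period).
- get_image(name): name is "scene" or "top"; returns a dict with "img" (384x512x3 uint8, red, green, blue), "range_z" (384x512 float32, m along the optical axis (not along the pixel's ray), 0 where there is no reading), "K" (3x3 intrinsics, pixels), "world_to_cam" (4x4, takes a point from world to camera coordinates). Camera axes: x right, y up, looking along -z (the intrinsics and any distortion apply to the point x, -y, -z); pixel columns grow to the right and rows downward; lengths in m; the calibration is good to about 2 mm. A picture is of the moment at which its call begins.
- job_done(): hands the job in; it is judged then, once.
The state is a dict: "t": time; "qpos": joint angles; "qvel": joint speeds; "tau": joint torques, N m; "tcp_pos": TCP position; "eef_rot": TCP orientation; "ft_force": force on the tool from outside, world axes, zero at the start; "torque": the same for the moment, N m; "opening": finger opening in m; "gripper_force": force on a finger pad.
Only numpy, scipy, OpenCV 4.12 (cv2) and the standard library are available. Lean on these libraries where they do the work, as an engineer would, in place of code of your own. Each camera call takes 0.05 s, during which the arm holds its last target. There are 200 camera calls.

TASK

Put the D-shaped strainer insert (the one with a flat on its side, not the fully round one) into the strainer pot on the bench: turn it so that its flat matches the flat of the pot's opening, lower it fully home onto the pot's floor and let go, without dropping it in from the rim. Leave the round strainer and the red cup standing where they are.

Things in the scene. Friction and masses are not known exactly. Their poses are not given: they have to be found in the camera images.
- insert: Loose white plastic strainer with dark holes, about 200 g: upright plug, radius 40, 40 high, cut by an upright flat 17 from its axis on its +x side (57 along x, 80 along y; mm). On top, on the axis, a dark steel grip bar 16 thick (x), 40 long (y), 34 high, top at 74; pinch it from above across its thickness. Needs a turn of 20 to 95 degrees. Origin: on the plug's axis at the underside; z up.
- pot: Fixed metal ring, outer radius 58 mm, on a 130 mm square plate; pipe stub on its +x side to 118 mm out, 41 high. D-shaped pocket: radius 46, flat wall 23 from the axis on +x (pipe side), rim 42 and floor 12 above the bench. Origin: ring axis at bench level; z up. Insert home: axes and x directions agree, underside at 12, body 10 above the rim. Play: 6 mm all round, about 10 degrees.
- round_insert: Bystander: a strainer insert of the same material, height, radius and grip bar, but fully round (radius 40 mm, no flat), loose; it does not fit this pot. Origin: on its axis at the underside; z up.
- cup: Bystander: an empty red drinking cup, 74 mm across the rim, 90 mm high, light, standing on the bench. Origin: centre of its underside.
Things that resemble listed ones, but are neither listed nor needed, are in the scene too. What is shaped like the insert but purple or turquoise is not meant.

How it is judged (in metres and radians):
At the end, for the whole second after the job is handed in: The D-shaped insert sits in the pot's pocket, released and at rest: underside within 4 mm of the pocket's floor, axis within 12 mm of the pot's axis, flat side to flat side within 0.4 rad, upright within 0.1 rad (z of insert in the frame of pot below 0.016 m and horizontal distance between insert and pot below 0.012 m and angle between the x axis of insert and the x axis of pot, either way round below 0.4 rad and angle between insert's own z axis and vertical below 0.1 rad and linear speed of insert below 0.02 m/s); the robot touches nothing.
It fails at once if the insert is dropped: it falls free of the fingers at more than 0.6 m/s (a fall of about 18 mm) (contact force between the fingers and insert below 0.01 N and linear speed of insert above 0.6 m/s).
It fails at once if the round strainer is moved more than 30 mm or tipped over (distance of round_insert from where it was at the start of the episode above 0.03 m or angle between round_insert's own z axis and vertical above 0.5 rad).
It fails at once if the cup is moved more than 30 mm or tipped over (distance of cup from where it was at the start of the episode above 0.03 m or angle between cup's own z axis and vertical above 0.5 rad).
It also fails if it takes over 40 s, if anything falls off the work surface, if the arm or the gripper's body presses on something with over 40 N, if the wrist force passes 120 N, or if a joint passes its speed limit or range.

## Working session

There is one attempt and no reset: what is moved stays moved. The work goes in short steps, Python scripts to look and compute and a tool call to move; the robot and the scene stay as the last step left them, time stands still between calls to the robot, and variables do not carry over. Pictures are saved under pics/ and viewed, at most 10 in all, crops included, and the job is handed in when it is done.

Besides the shell and the picture viewer there is one more tool, called by a JSON object that holds its "api" and its "payload". send_rows: Moves the arm, as the interface text tells. Its arguments: {"type":"object","properties":{"series":{"type":"array"},"force":{"type":"number"}},"required":["series"]}

```bash
mkdir -p pics; python3 - <<'E'
from cell import *
import cv2,numpy as np
o=get_obs();print(o['t'],o['tcp_pos'],np.round(o['eef_rot'],3),o['opening'])
for n in('top','scene'):
    d=get_image(n);np.savez(f'{n}0.npz',**d);cv2.imwrite(f'pics/{n}0.png',cv2.resize(d['img'][...,::-1],(800,600)))
    print(n,d['K'],d['world_to_cam'],(d['range_z']>0).mean())
E
```

```text
0.0 [ 0.1655502  -0.62779723  0.23149758] [[ 0.967  0.255 -0.001]
 [ 0.255 -0.967  0.002]
 [-0.    -0.003 -1.   ]] 0.09292017577791008
top [[401.60680715   0.         254.18882483]
 [  0.         401.60680715 186.11657149]
 [  0.           0.           1.        ]] [[ 0.02105994 -0.99966091  0.01531465 -0.04417481]
 [ 0.98981039  0.02300518  0.14052099 -0.55893394]
 [-0.14082566  0.01219924  0.98995925 -0.80147956]
 [ 0.          0.          0.          1.        ]] 0.9962921142578125
scene [[451.26171641   0.         255.21085973]
 [  0.         451.26171641 189.00301383]
 [  0.           0.           1.        ]] [[ 0.05207598  0.99857745  0.01145323 -0.01246123]
 [-0.74029546  0.03090391  0.67157098  0.38174572]
 [ 0.67026169 -0.04345149  0.7408517  -1.34772978]
 [ 0.          0.          0.          1.        ]] 0.9958546956380209
```

View pics/top0.png

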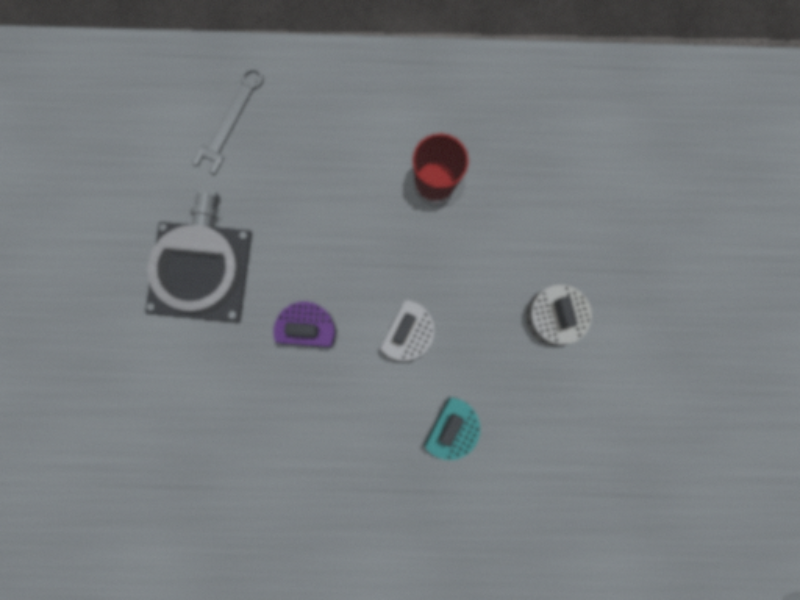

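View pics/scene0.png

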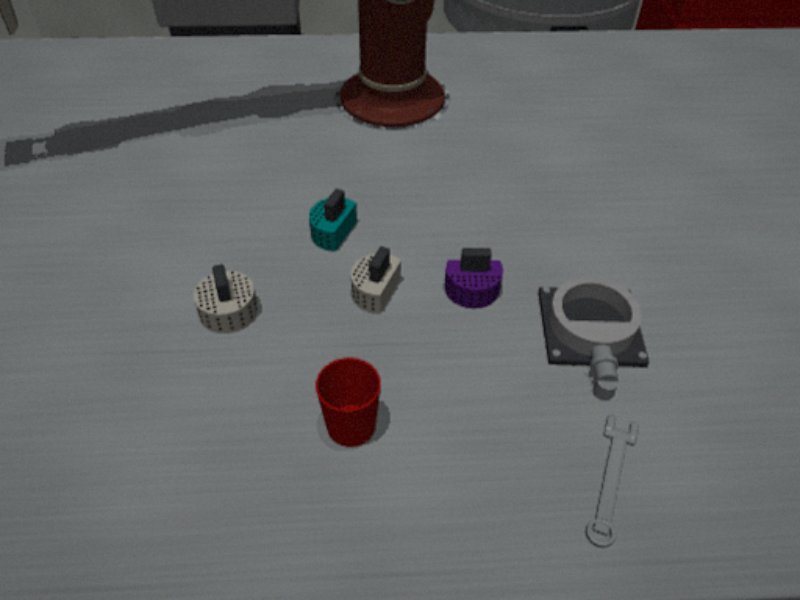

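Candidates for the wanted insert in top0 (800x600): white D at (408,331), white round at (561,314), purple D at (304,327) and turquoise D at (453,430). I choose the white D at (408,331). The pot is at (192,267) with its pipe pointing up to (205,205), and the cup is at (440,165).

```bash
cat >h.py <<'E'
import numpy as np,cv2
def cloud(d):
    K,T,z=d['K'],np.array(d['world_to_cam']),d['range_z']
    v,u=np.mgrid[:384,:512]
    c=np.stack([(u-K[0,2])/K[0,0]*z,-(v-K[1,2])/K[1,1]*z,-z],-1)
    return (c-T[:3,3])@T[:3,:3]
def plane(d,uv,h):
    K,T=d['K'],np.array(d['world_to_cam']);uv=np.atleast_2d(uv).astype(float)
    r=np.c_[(uv[:,0]-K[0,2])/K[0,0],-(uv[:,1]-K[1,2])/K[1,1],-np.ones(len(uv))]@T[:3,:3]
    o=-T[:3,:3].T@T[:3,3]
    return (o+r*((h-o[2])/r[:,2])[:,None])[:,:2]
def contour(m):
    return max(cv2.findContours(m.astype(np.uint8),cv2.RETR_EXTERNAL,cv2.CHAIN_APPROX_NONE)[0],key=cv2.contourArea)
E
python3 - <<'E'
from h import *
d=dict(np.load('top0.npz'));P=cloud(d);img=d['img'].astype(int)
cv2.imwrite('pics/crop0.png',cv2.resize(d['img'][170:260,220:340][...,::-1],None,fx=6,fy=6,interpolation=cv2.INTER_CUBIC))
def box(u,v,r):
    m=np.zeros((384,512),bool);m[v-r:v+r,u-r:u+r]=1;return m
def rect(x):
    c,s,a=cv2.minAreaRect((x*1000).astype(np.float32));return np.round(c,1),np.round(s,1),round(a,1)
w=box(261,212,24)
print('bench z',np.median(P[150:160,350:380,2]))
b=w&(P[...,2]>.055);body=w&(P[...,2]>.02)
print('bar depth',b.sum(),np.percentile(P[b][:,2],[5,50,95]),rect(P[b][:,:2]))
print('body depth top',rect(P[w&(P[...,2]>.032)&(P[...,2]<.048)][:,:2]))
dark=w&(img.max(2)<75); n,l,st,ce=cv2.connectedComponentsWithStats(dark.astype(np.uint8));i=1+st[1:,4].argmax()
print('dark bar',st[i],rect(plane(d,contour(l==i)[:,0],.074)))
wh=w&(img.min(2)>140)
k=cv2.morphologyEx((wh|dark).astype(np.uint8),cv2.MORPH_CLOSE,np.ones((5,5)))
print('white',wh.sum(),rect(plane(d,contour(k)[:,0],.04)))
# pot
w=box(123,170,36);z=P[...,2]
rim=w&(z>.037)&(z<.047)
c=contour(rim)[:,0];x=P[rim][:,:2]
print('rim px',rim.sum(),rect(x))
fl=w&(z>.006)&(z<.018);n,l,st,ce=cv2.connectedComponentsWithStats(fl.astype(np.uint8))
for i in range(1,n):
    if st[i,4]>60:print(st[i],np.round(P[l==i].mean(0),4),rect(P[l==i][:,:2]))
E
```

```text
bench z 0.0005223643606786211
bar depth 168 [0.07123236 0.07449661 0.07747888] (array([484.6, -31.7]), array([16.1, 87.5]), 66.4)
body depth top (array([502.2, -52. ]), array([56.6, 79.2]), 64.6)
dark bar [253 217   4   2   6] (array([492. , -33.3]), array([2., 6.]), 1.3)
white 575 (array([503.9, -51.8]), array([56.6, 78.2]), 64.8)
rim px 1314 (array([590.7, 247.6]), array([130.2, 115.1]), 31.5)
[100 142  21  14 105] [0.6435 0.2914 0.0132] (array([646.9, 289.9]), array([23.9, 48.3]), 32.7)
[ 93 145  66  61 926] [0.5639 0.2215 0.0128] (array([584.9, 243.9]), array([130.5, 130.1]), 85.6)
[ 105  161   40   32 1019] [0.5793 0.2501 0.0129] (array([575.7, 249.5]), array([83.8, 65.8]), 85.8)
```

View pics/crop0.png

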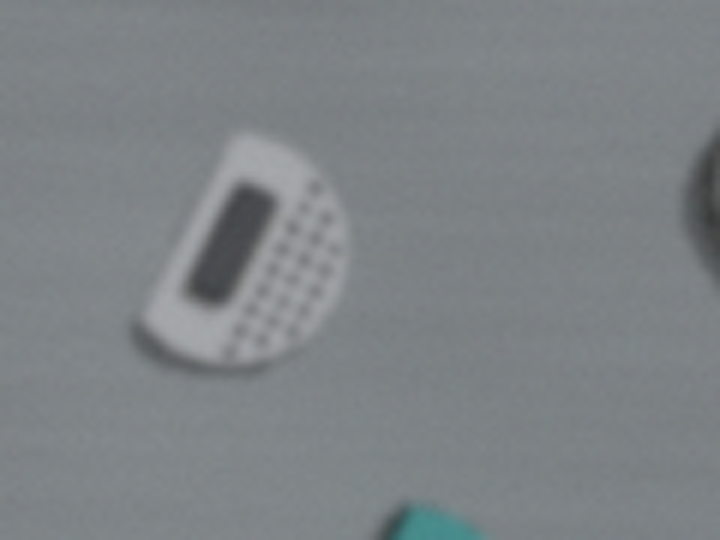

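The crop shows the white D-shaped insert, with holes, its dark bar at (230,243) and its flat facing upper left. Choice confirmed. Next I refine the bar and pot centres.

```bash
python3 - <<'E'
from h import *
from scipy.optimize import least_squares
for name,bx in(('top',(240,190,275,232)),('scene',(220,150,260,202))):
    d=dict(np.load(name+'0.npz'));P=cloud(d);img=d['img'].astype(int);z=P[...,2]
    w=np.zeros(z.shape,bool);w[bx[1]:bx[3],bx[0]:bx[2]]=1
    xy=P[...,:2]-[.508,-.0416];near=np.hypot(*np.moveaxis(xy,-1,0))<.045
    bar=near&(z>.068)&(z<.08)
    print(name,'bar',bar.sum(),P[bar].mean(0).round(4),cv2.minAreaRect((P[bar][:,:2]*1000).astype(np.float32)))
    top=near&(z>.035)&(z<.045)
    print(' body',top.sum(),cv2.minAreaRect((P[top][:,:2]*1000).astype(np.float32)))
    m=(np.hypot(P[...,0]-.585,P[...,1]-.245)<.066)&(z>.037)&(z<.047)
    p=P[m][:,:2]
    # rim inner/outer: outer contour in polar bins
    a=np.arctan2(p[:,1]-.244,p[:,0]-.585);r=np.hypot(p[:,0]-.585,p[:,1]-.244)
    q=np.array([p[(k:=np.where(np.floor(a/.15)==i)[0])[r[k].argmax()]] for i in np.unique(np.floor(a/.15)) if abs(i*.15+.15)>.5])
    s=least_squares(lambda t:np.hypot(*(q-t[:2]).T)-t[2],[.585,.244,.058],loss='soft_l1',f_scale=.002)
    print(' rim circle',s.x.round(4),np.abs(s.fun).mean())
    # flat wall edge of pocket: innermost rim points (toward +x)
    f=(m)&(np.hypot(P[...,0]-s.x[0],P[...,1]-s.x[1])<.043)&(P[...,0]>s.x[0]+.015)
    pp=P[f][:,:2]; ys=np.floor(pp[:,1]/.004); e=np.array([pp[(k:=np.where(ys==i)[0])[pp[k,0].argmin()]] for i in np.unique(ys)])
    sl=np.polyfit(e[:,1],e[:,0],1);print(' flat yaw',np.degrees(np.arctan(-sl[0])),'dist',np.polyval(sl,s.x[1])-s.x[0])
    m=(np.abs(z-.03)<.012)&(np.abs(P[...,0]-.68)<.02)&(np.abs(P[...,1]-.24)<.03)
    print(' pipe pt',P[m].mean(0).round(4),m.sum())
E
```

```text
top bar 157 [ 0.5071 -0.0415  0.0743] ((506.9745178222656, -41.35258483886719), (15.254213333129883, 38.53285217285156), 64.55517578125)
 body 727 ((502.2019958496094, -51.96220016479492), (56.57133483886719, 79.21061706542969), 64.61163330078125)
 rim circle [0.585  0.2439 0.0579] 0.0003383669751691582
 flat yaw -4.817571295863458 dist 0.02310576845720891
 pipe pt [0.6778 0.2344 0.0333] 212
scene bar 108 [ 0.5106 -0.0414  0.0718] ((508.81341552734375, -41.020050048828125), (16.080434799194336, 41.43124008178711), 64.94525146484375)
 body 433 ((503.9617919921875, -52.01419448852539), (57.65919494628906, 81.03050231933594), 64.03946685791016)
 rim circle [0.5863 0.2442 0.0584] 0.0008816918378194896
 flat yaw -6.203673385275123 dist 0.023127913400614375
 pipe pt [0.6801 0.2347 0.03  ] 315
```

{"api": "send_rows", "payload": {"series": [{"tx":30,"ty":-30,"hand":-1},{"tx":30,"ty":-30},{"tx":30,"ty":-30},{"tx":30,"ty":-30},{"tx":30,"ty":-30},{"tx":30,"ty":-30},{"tx":30,"ty":-30},{"tx":30,"ty":-30},{"tx":30,"ty":-30},{"tx":30,"ty":-30},{"tx":30,"ty":-30},{"tx":30,"ty":-30},{"tx":30,"ty":-30},{"tx":30,"ty":-30},{"tx":30,"ty":-30},{"tx":30,"ty":-30}], "force": 25}}

```text
schema error: expected keys tx, ty, tz, wx, wy, wz, hand
```

{"api": "send_rows", "payload": {"series": [{"wz":-0.15},{"wz":-0.15},{"wz":-0.15},{"wz":-0.15},{"wz":-0.15},{"wz":-0.15},{"wz":-0.15},{"wz":-0.15},{"wz":-0.15},{"wz":-0.15},{"wz":-0.15},{"wz":-0.15},{"wz":-0.15},{"wz":-0.15},{"wz":-0.15},{"wz":-0.15},{},{}]}}

```text
schema error: expected keys tx, ty, tz, wx, wy, wz, hand
```

```bash
cat >>h.py <<'E'
def delta(o,x,y,z,ydeg):
    """remaining move in tool axes (mm) and wz (rad) to bring TCP to x,y,z (mm) with tool y at ydeg"""
    R=np.array(o['eef_rot']);dw=np.array([x,y,z])-1000*np.array(o['tcp_pos'])
    a=np.degrees(np.arctan2(R[1,1],R[0,1]));e=(ydeg-a+90)%180-90
    print('t',round(o['t'],2),'tcp',np.round(1000*np.array(o['tcp_pos']),1),'yaw',a.round(1),'tool mm',(R.T@dw).round(1),'wz',-np.radians(e).round(3),'zaxis',R[:,2].round(4),'open',o['opening'],'q',np.round(o['qpos'],0),'F',np.round(o['ft_force'],1))
E
python3 -c "
from cell import *;from h import *
delta(get_obs(),507.5,-41.3,60,64.6)"
```

```text
t 0.1 tcp [ 165.5 -627.9  231.6] yaw -75.2 tool mm [ 480.2 -479.6  172.7] wz 0.701 zaxis [-6.0e-04  2.2e-03 -1.0e+00] open 0.09289918901941462 q [74. 35. -1. 82.  0. 63. -2.] F [-0.3 -0.4  0.3]
```

{"api": "send_rows", "payload": {"series": [{"tx":30,"ty":-30,"tz":0,"wx":0,"wy":0,"wz":0,"hand":-1},{"tx":30,"ty":-30,"tz":0,"wx":0,"wy":0,"wz":0,"hand":-1},{"tx":30,"ty":-30,"tz":0,"wx":0,"wy":0,"wz":0,"hand":-1},{"tx":30,"ty":-30,"tz":0,"wx":0,"wy":0,"wz":0,"hand":-1},{"tx":30,"ty":-30,"tz":0,"wx":0,"wy":0,"wz":0,"hand":-1},{"tx":30,"ty":-30,"tz":0,"wx":0,"wy":0,"wz":0,"hand":-1},{"tx":30,"ty":-30,"tz":0,"wx":0,"wy":0,"wz":0,"hand":-1},{"tx":30,"ty":-30,"tz":0,"wx":0,"wy":0,"wz":0,"hand":-1},{"tx":30,"ty":-30,"tz":0,"wx":0,"wy":0,"wz":0,"hand":-1},{"tx":30,"ty":-30,"tz":0,"wx":0,"wy":0,"wz":0,"hand":-1},{"tx":30,"ty":-30,"tz":0,"wx":0,"wy":0,"wz":0,"hand":-1},{"tx":30,"ty":-30,"tz":0,"wx":0,"wy":0,"wz":0,"hand":-1},{"tx":30,"ty":-30,"tz":0,"wx":0,"wy":0,"wz":0,"hand":-1},{"tx":30,"ty":-30,"tz":0,"wx":0,"wy":0,"wz":0,"hand":-1},{"tx":30,"ty":-30,"tz":0,"wx":0,"wy":0,"wz":0,"hand":-1},{"tx":30,"ty":-30,"tz":0,"wx":0,"wy":0,"wz":0,"hand":-1}], "force": 25}}

```text
t: 1.7
tcp_pos: [0.5078, -0.0404, 0.2324]
eef_rot: [[0.967, 0.255, -0.001], [0.255, -0.967, -0.0], [-0.001, -0.0, -1.0]]
ft_force: [0.6, 0.1, -0.3]
opening: 0.0929
gripper_force: 0.0
```

{"api": "send_rows", "payload": {"series": [{"tx":0,"ty":0,"tz":0,"wx":0,"wy":0,"wz":-0.15,"hand":-1},{"tx":0,"ty":0,"tz":0,"wx":0,"wy":0,"wz":-0.15,"hand":-1},{"tx":0,"ty":0,"tz":0,"wx":0,"wy":0,"wz":-0.15,"hand":-1},{"tx":0,"ty":0,"tz":0,"wx":0,"wy":0,"wz":-0.15,"hand":-1},{"tx":0,"ty":0,"tz":0,"wx":0,"wy":0,"wz":-0.15,"hand":-1},{"tx":0,"ty":0,"tz":0,"wx":0,"wy":0,"wz":-0.15,"hand":-1},{"tx":0,"ty":0,"tz":0,"wx":0,"wy":0,"wz":-0.15,"hand":-1},{"tx":0,"ty":0,"tz":0,"wx":0,"wy":0,"wz":-0.15,"hand":-1},{"tx":0,"ty":0,"tz":0,"wx":0,"wy":0,"wz":-0.15,"hand":-1},{"tx":0,"ty":0,"tz":0,"wx":0,"wy":0,"wz":-0.15,"hand":-1},{"tx":0,"ty":0,"tz":0,"wx":0,"wy":0,"wz":-0.15,"hand":-1},{"tx":0,"ty":0,"tz":0,"wx":0,"wy":0,"wz":-0.15,"hand":-1},{"tx":0,"ty":0,"tz":0,"wx":0,"wy":0,"wz":-0.15,"hand":-1},{"tx":0,"ty":0,"tz":0,"wx":0,"wy":0,"wz":-0.15,"hand":-1},{"tx":0,"ty":0,"tz":0,"wx":0,"wy":0,"wz":-0.15,"hand":-1},{"tx":0,"ty":0,"tz":0,"wx":0,"wy":0,"wz":-0.15,"hand":-1},{"tx":0,"ty":0,"tz":0,"wx":0,"wy":0,"wz":0,"hand":-1},{"tx":0,"ty":0,"tz":0,"wx":0,"wy":0,"wz":0,"hand":-1}]}}

```text
t: 3.5
tcp_pos: [0.5073, -0.0422, 0.2324]
eef_rot: [[-0.884, 0.468, -0.001], [0.468, 0.884, 0.0], [0.001, -0.0, -1.0]]
ft_force: [-0.2, -1.1, 0.5]
opening: 0.0929
gripper_force: 0.0
```

```bash
python3 -c "
from cell import *;from h import *
delta(get_obs(),507.5,-41.3,60,64.6)"
```

```text
t 3.5 tcp [507.3 -42.2 232.4] yaw 62.1 tool mm [  0.    0.9 172.4] wz -0.044 zaxis [-7.e-04  3.e-04 -1.e+00] open 0.09293590528842938 q [ 32.  28. -45. 104.  23.  58.  40.] F [-0.2 -1.1  0.5]
```

{"api": "send_rows", "payload": {"series": [{"tx":0,"ty":1,"tz":35,"wx":0,"wy":0,"wz":-0.044,"hand":-1},{"tx":0,"ty":0,"tz":35,"wx":0,"wy":0,"wz":0,"hand":-1},{"tx":0,"ty":0,"tz":35,"wx":0,"wy":0,"wz":0,"hand":-1},{"tx":0,"ty":0,"tz":35,"wx":0,"wy":0,"wz":0,"hand":-1},{"tx":0,"ty":0,"tz":12,"wx":0,"wy":0,"wz":0,"hand":-1},{"tx":0,"ty":0,"tz":10,"wx":0,"wy":0,"wz":0,"hand":-1},{"tx":0,"ty":0,"tz":10,"wx":0,"wy":0,"wz":0,"hand":-1},{"tx":0,"ty":0,"tz":0,"wx":0,"wy":0,"wz":0,"hand":-1},{"tx":0,"ty":0,"tz":0,"wx":0,"wy":0,"wz":0,"hand":-1}]}}

```text
t: 4.4
tcp_pos: [0.5086, -0.041, 0.0615]
eef_rot: [[-0.905, 0.426, 0.002], [0.426, 0.905, -0.0], [-0.002, 0.001, -1.0]]
ft_force: [-0.5, -0.0, -0.8]
opening: 0.0931
gripper_force: 0.0
```

```bash
python3 - <<'E'
from cell import *;from h import *
delta(get_obs(),507.5,-41.3,60,64.6)
d=get_image('scene');cv2.imwrite('pics/grasp.png',cv2.resize(d['img'][110:240,170:330][...,::-1],None,fx=4,fy=4))
E
```

```text
t 4.4 tcp [508.6 -41.   61.5] yaw 64.8 tool mm [ 0.9 -0.8  1.5] wz 0.003 zaxis [ 0.0017 -0.     -1.    ] open 0.09306575127715828 q [ 24.  41. -34. 114.  39.  36.  29.] F [-0.5 -0.  -0.8]
```

View pics/grasp.png

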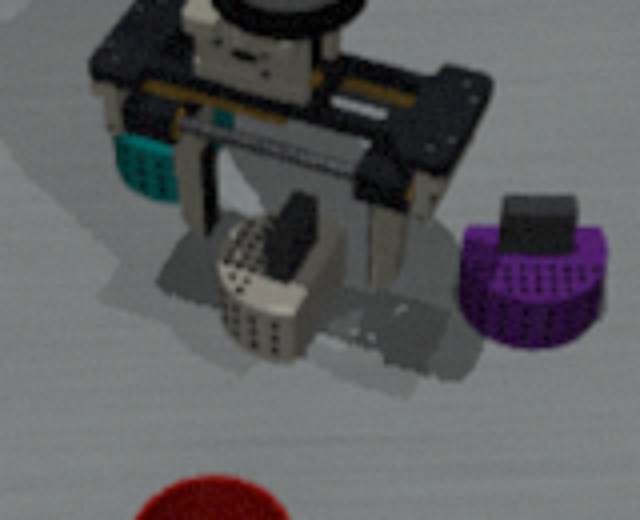

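The fingers straddle the dark bar at (293,237) and clear the neighbouring parts. Closing, then lifting.

{"api": "send_rows", "payload": {"series": [{"tx":0,"ty":0,"tz":1,"wx":0,"wy":0,"wz":0,"hand":1},{"tx":0,"ty":0,"tz":0,"wx":0,"wy":0,"wz":0,"hand":1},{"tx":0,"ty":0,"tz":0,"wx":0,"wy":0,"wz":0,"hand":1},{"tx":0,"ty":0,"tz":0,"wx":0,"wy":0,"wz":0,"hand":1},{"tx":0,"ty":0,"tz":0,"wx":0,"wy":0,"wz":0,"hand":1},{"tx":0,"ty":0,"tz":0,"wx":0,"wy":0,"wz":0,"hand":1},{"tx":0,"ty":0,"tz":0,"wx":0,"wy":0,"wz":0,"hand":1},{"tx":0,"ty":0,"tz":0,"wx":0,"wy":0,"wz":0,"hand":1},{"tx":0,"ty":0,"tz":0,"wx":0,"wy":0,"wz":0,"hand":1},{"tx":0,"ty":0,"tz":0,"wx":0,"wy":0,"wz":0,"hand":1}], "force": 30}}

```text
t: 5.45
tcp_pos: [0.5079, -0.0411, 0.0597]
eef_rot: [[-0.905, 0.426, -0.0], [0.426, 0.905, 0.0], [0.0, 0.0, -1.0]]
ft_force: [-0.6, -0.4, -0.3]
opening: 0.0177
gripper_force: 0.0
```

{"api": "send_rows", "payload": {"series": [{"tx":0,"ty":0,"tz":0,"wx":0,"wy":0,"wz":0,"hand":1},{"tx":0,"ty":0,"tz":0,"wx":0,"wy":0,"wz":0,"hand":1},{"tx":0,"ty":0,"tz":0,"wx":0,"wy":0,"wz":0,"hand":1},{"tx":0,"ty":0,"tz":0,"wx":0,"wy":0,"wz":0,"hand":1}]}}

```text
t: 5.85
tcp_pos: [0.5078, -0.0411, 0.0596]
eef_rot: [[-0.905, 0.426, -0.0], [0.426, 0.905, -0.0], [0.0, -0.0, -1.0]]
ft_force: [0.9, -1.0, -0.4]
opening: 0.0158
gripper_force: 30.0
```

{"api": "send_rows", "payload": {"series": [{"tx":0,"ty":0,"tz":-5,"wx":0,"wy":0,"wz":0,"hand":1},{"tx":0,"ty":0,"tz":-15,"wx":0,"wy":0,"wz":0,"hand":1},{"tx":0,"ty":0,"tz":-25,"wx":0,"wy":0,"wz":0,"hand":1},{"tx":0,"ty":0,"tz":-25,"wx":0,"wy":0,"wz":0,"hand":1},{"tx":0,"ty":0,"tz":-25,"wx":0,"wy":0,"wz":0,"hand":1},{"tx":0,"ty":0,"tz":-15,"wx":0,"wy":0,"wz":0,"hand":1},{"tx":5,"ty":20,"tz":0,"wx":0,"wy":0,"wz":0,"hand":1},{"tx":5,"ty":30,"tz":0,"wx":0,"wy":0,"wz":0,"hand":1},{"tx":5,"ty":30,"tz":0,"wx":0,"wy":0,"wz":0,"hand":1},{"tx":5,"ty":30,"tz":0,"wx":0,"wy":0,"wz":0,"hand":1},{"tx":5,"ty":35,"tz":0,"wx":0,"wy":0,"wz":0,"hand":1},{"tx":5,"ty":35,"tz":0,"wx":0,"wy":0,"wz":0,"hand":1},{"tx":5,"ty":30,"tz":0,"wx":0,"wy":0,"wz":0,"hand":1},{"tx":5,"ty":30,"tz":0,"wx":0,"wy":0,"wz":0,"hand":1},{"tx":5,"ty":30,"tz":0,"wx":0,"wy":0,"wz":0,"hand":1},{"tx":6,"ty":21,"tz":0,"wx":0,"wy":0,"wz":0,"hand":1},{"tx":0,"ty":0,"tz":0,"wx":0,"wy":0,"wz":0,"hand":1}]}}

```text
t: 7.55
tcp_pos: [0.5843, 0.2489, 0.17]
eef_rot: [[-0.907, 0.42, -0.001], [0.42, 0.907, 0.004], [0.003, 0.004, -1.0]]
ft_force: [-0.9, -0.6, -1.9]
opening: 0.0156
gripper_force: 30.0
```

{"api": "send_rows", "payload": {"series": [{"tx":0,"ty":0,"tz":0,"wx":0,"wy":0,"wz":0.1,"hand":1},{"tx":0,"ty":0,"tz":0,"wx":0,"wy":0,"wz":0.12,"hand":1},{"tx":0,"ty":0,"tz":0,"wx":0,"wy":0,"wz":0.13,"hand":1},{"tx":0,"ty":0,"tz":0,"wx":0,"wy":0,"wz":0.13,"hand":1},{"tx":0,"ty":0,"tz":0,"wx":0,"wy":0,"wz":0.13,"hand":1},{"tx":0,"ty":0,"tz":0,"wx":0,"wy":0,"wz":0.13,"hand":1},{"tx":0,"ty":0,"tz":0,"wx":0,"wy":0,"wz":0.13,"hand":1},{"tx":0,"ty":0,"tz":0,"wx":0,"wy":0,"wz":0.13,"hand":1},{"tx":0,"ty":0,"tz":0,"wx":0,"wy":0,"wz":0.12,"hand":1},{"tx":0,"ty":0,"tz":0,"wx":0,"wy":0,"wz":0.1,"hand":1},{"tx":0,"ty":0,"tz":0,"wx":0,"wy":0,"wz":0,"hand":1},{"tx":0,"ty":0,"tz":0,"wx":0,"wy":0,"wz":0,"hand":1},{"tx":0,"ty":0,"tz":0,"wx":0,"wy":0,"wz":0,"hand":1}]}}

```text
t: 8.85
tcp_pos: [0.5856, 0.2434, 0.1696]
eef_rot: [[0.088, 0.996, -0.0], [0.996, -0.088, -0.0], [-0.0, -0.0, -1.0]]
ft_force: [-0.0, 0.7, -1.2]
opening: 0.0157
gripper_force: 30.0
```

```bash
python3 - <<'E'
from cell import *;from h import *
delta(get_obs(),585.5,244,72,-5)
d=get_image('scene');P=cloud(d)
cv2.imwrite('pics/carry.png',cv2.resize(d['img'][100:260,300:450][...,::-1],None,fx=3.7,fy=3.7))
E
```

```text
t 8.85 tcp [585.6 243.4 169.6] yaw -5.0 tool mm [ 0.7 -0.1 97.6] wz -0.001 zaxis [-5.e-04 -2.e-04 -1.e+00] open 0.015663810819366464 q [-13.  39. -20.  88.  15.  56. -43.] F [-0.   0.7 -1.2]
```

View pics/carry.png

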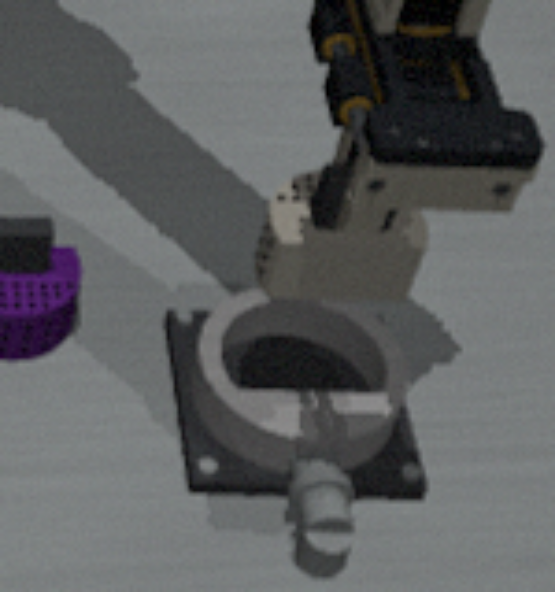

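The insert hangs upright above the pocket at (345,260), and its flat faces the pipe side like the pot's flat wall at (390,400). Lowering it.

{"api": "send_rows", "payload": {"series": [{"tx":0,"ty":0,"tz":10,"wx":0,"wy":0,"wz":0,"hand":1},{"tx":0,"ty":0,"tz":20,"wx":0,"wy":0,"wz":0,"hand":1},{"tx":0,"ty":0,"tz":15,"wx":0,"wy":0,"wz":0,"hand":1},{"tx":0,"ty":0,"tz":8,"wx":0,"wy":0,"wz":0,"hand":1},{"tx":0,"ty":0,"tz":4,"wx":0,"wy":0,"wz":0,"hand":1},{"tx":0,"ty":0,"tz":4,"wx":0,"wy":0,"wz":0,"hand":1},{"tx":0,"ty":0,"tz":4,"wx":0,"wy":0,"wz":0,"hand":1},{"tx":0,"ty":0,"tz":4,"wx":0,"wy":0,"wz":0,"hand":1},{"tx":0,"ty":0,"tz":4,"wx":0,"wy":0,"wz":0,"hand":1},{"tx":0,"ty":0,"tz":0,"wx":0,"wy":0,"wz":0,"hand":1},{"tx":0,"ty":0,"tz":0,"wx":0,"wy":0,"wz":0,"hand":1}]}}

```text
t: 10.0
tcp_pos: [0.5857, 0.244, 0.0968]
eef_rot: [[0.089, 0.996, 0.0], [0.996, -0.089, 0.0], [0.0, 0.0, -1.0]]
ft_force: [-0.7, 0.2, -1.4]
opening: 0.0159
gripper_force: 30.0
```

{"api": "send_rows", "payload": {"series": [{"tx":0,"ty":0,"tz":4,"wx":0,"wy":0,"wz":0,"hand":1},{"tx":0,"ty":0,"tz":4,"wx":0,"wy":0,"wz":0,"hand":1},{"tx":0,"ty":0,"tz":4,"wx":0,"wy":0,"wz":0,"hand":1},{"tx":0,"ty":0,"tz":4,"wx":0,"wy":0,"wz":0,"hand":1},{"tx":0,"ty":0,"tz":2,"wx":0,"wy":0,"wz":0,"hand":1},{"tx":0,"ty":0,"tz":1,"wx":0,"wy":0,"wz":0,"hand":1},{"tx":0,"ty":0,"tz":1,"wx":0,"wy":0,"wz":0,"hand":1},{"tx":0,"ty":0,"tz":0,"wx":0,"wy":0,"wz":0,"hand":1},{"tx":0,"ty":0,"tz":0,"wx":0,"wy":0,"wz":0,"hand":1}]}}

```text
t: 10.9
tcp_pos: [0.5858, 0.244, 0.0768]
eef_rot: [[0.089, 0.996, 0.0], [0.996, -0.089, 0.0], [0.0, 0.0, -1.0]]
ft_force: [0.2, 0.4, -1.5]
opening: 0.0156
gripper_force: 30.0
```

```bash
python3 - <<'E'
from cell import *;from h import *
delta(get_obs(),585.5,244,71.6,-5)
E
```

```text
t 10.9 tcp [585.8 244.   76.8] yaw -5.1 tool mm [-0.  -0.3  5.2] wz -0.002 zaxis [ 3.e-04  2.e-04 -1.e+00] open 0.015610201705158469 q [-14.  45. -18.  93.  18.  45. -45.] F [ 0.2  0.4 -1.5]
```

{"api": "send_rows", "payload": {"series": [{"tx":0,"ty":0,"tz":2,"wx":0,"wy":0,"wz":0,"hand":1},{"tx":0,"ty":0,"tz":1,"wx":0,"wy":0,"wz":0,"hand":1},{"tx":0,"ty":0,"tz":1,"wx":0,"wy":0,"wz":0,"hand":1},{"tx":0,"ty":0,"tz":1,"wx":0,"wy":0,"wz":0,"hand":1},{"tx":0,"ty":0,"tz":0,"wx":0,"wy":0,"wz":0,"hand":1},{"tx":0,"ty":0,"tz":0,"wx":0,"wy":0,"wz":0,"hand":1}]}}

```text
t: 11.5
tcp_pos: [0.5857, 0.244, 0.0717]
eef_rot: [[0.089, 0.996, 0.0], [0.996, -0.089, 0.0], [0.0, 0.0, -1.0]]
ft_force: [0.4, 0.3, -1.2]
opening: 0.0156
gripper_force: 30.0
```

{"api": "send_rows", "payload": {"series": [{"tx":0,"ty":0,"tz":0.5,"wx":0,"wy":0,"wz":0,"hand":1},{"tx":0,"ty":0,"tz":0.5,"wx":0,"wy":0,"wz":0,"hand":1},{"tx":0,"ty":0,"tz":0,"wx":0,"wy":0,"wz":0,"hand":1}]}}

```text
t: 11.8
tcp_pos: [0.5857, 0.244, 0.0717]
eef_rot: [[0.089, 0.996, 0.0], [0.996, -0.089, -0.0], [-0.0, 0.0, -1.0]]
ft_force: [-2.8, -1.9, 4.5]
opening: 0.0159
gripper_force: 30.0
```

The insert is seated: the force jumped by about 6 N and z stopped at 71.7. Releasing and retreating.

{"api": "send_rows", "payload": {"series": [{"tx":0,"ty":0,"tz":0,"wx":0,"wy":0,"wz":0,"hand":0},{"tx":0,"ty":0,"tz":0,"wx":0,"wy":0,"wz":0,"hand":0},{"tx":0,"ty":0,"tz":0,"wx":0,"wy":0,"wz":0,"hand":0},{"tx":0,"ty":0,"tz":0,"wx":0,"wy":0,"wz":0,"hand":0},{"tx":0,"ty":0,"tz":0,"wx":0,"wy":0,"wz":0,"hand":0},{"tx":0,"ty":0,"tz":0,"wx":0,"wy":0,"wz":0,"hand":0},{"tx":0,"ty":0,"tz":-5,"wx":0,"wy":0,"wz":0,"hand":0},{"tx":0,"ty":0,"tz":-15,"wx":0,"wy":0,"wz":0,"hand":0},{"tx":0,"ty":0,"tz":-30,"wx":0,"wy":0,"wz":0,"hand":0},{"tx":0,"ty":0,"tz":-30,"wx":0,"wy":0,"wz":0,"hand":0},{"tx":0,"ty":0,"tz":-20,"wx":0,"wy":0,"wz":0,"hand":0},{"tx":35,"ty":-35,"tz":0,"wx":0,"wy":0,"wz":0,"hand":0},{"tx":-35,"ty":-35,"tz":0,"wx":0,"wy":0,"wz":0,"hand":0},{"tx":-35,"ty":-30,"tz":0,"wx":0,"wy":0,"wz":0,"hand":0},{"tx":-35,"ty":0,"tz":0,"wx":0,"wy":0,"wz":0,"hand":0},{"tx":-35,"ty":0,"tz":0,"wx":0,"wy":0,"wz":0,"hand":0},{"tx":-35,"ty":0,"tz":0,"wx":0,"wy":0,"wz":0,"hand":0},{"tx":0,"ty":0,"tz":0,"wx":0,"wy":0,"wz":0,"hand":0},{"tx":0,"ty":0,"tz":0,"wx":0,"wy":0,"wz":0,"hand":0}]}}

```text
t: 13.7
tcp_pos: [0.4742, 0.1131, 0.1719]
eef_rot: [[0.091, 0.996, 0.002], [0.996, -0.091, 0.001], [0.001, 0.002, -1.0]]
ft_force: [-0.5, 0.0, -0.0]
opening: 0.0468
gripper_force: 0.0
```

```bash
python3 - <<'E'
from cell import *;from h import *
d=get_image('scene');t=get_image('top')
for n,q in(('scene',d),('top',t)):
    P=cloud(q);z=P[...,2];m=(np.hypot(P[...,0]-.5855,P[...,1]-.244)<.05)
    for lo,hi in((.048,.057),(.079,.093)):
        k=m&(z>lo)&(z<hi);print(n,k.sum(),np.median(z[k]) if k.any() else 0,cv2.minAreaRect((P[k][:,:2]*1000).astype(np.float32)) if k.any() else 0)
cv2.imwrite('pics/end.png',cv2.resize(d['img'][...,::-1],(800,600)))
E
```

```text
scene 397 0.05040580614997229 ((576.3809814453125, 245.40086364746094), (79.58777618408203, 57.560997009277344), 84.85325622558594)
scene 145 0.08344951250840274 ((587.1387939453125, 243.38153076171875), (39.19146728515625, 17.688058853149414), 83.0146713256836)
top 26 0.052693620733726326 ((599.9342041015625, 278.44366455078125), (8.504690170288086, 17.503971099853516), 39.632869720458984)
top 3 0.08463364157980224 ((593.5309448242188, 260.7371826171875), (1.1203043460845947, 2.848532199859619), 42.34528732299805)
```

View pics/end.png

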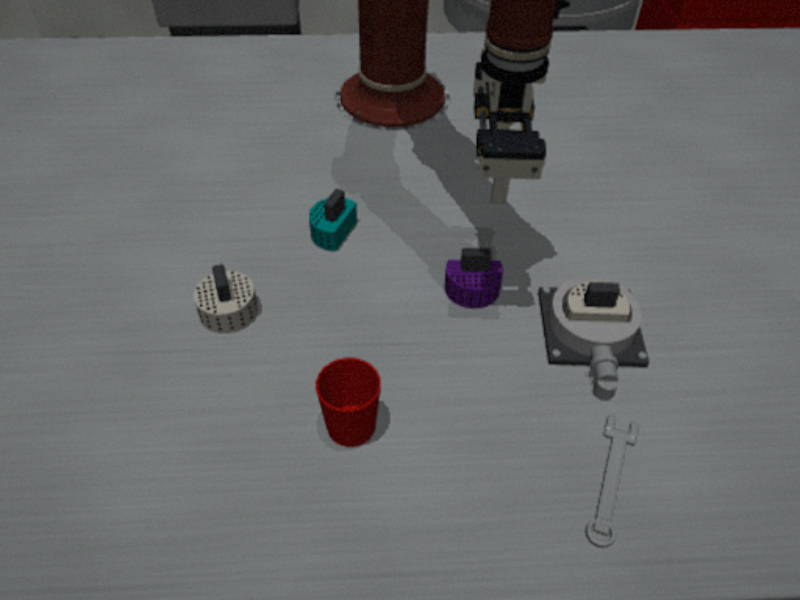

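The insert sits in the pot at (600,305), with its body 10 mm above the rim, its yaw about -5° and its bar 12 mm higher than at the start. The round strainer (226,300) and cup (348,400) have not moved.

```bash
python3 -c "
from cell import *
print(job_done())"
```

```text
the job is handed in; nothing more can be done
None
```

The D-shaped insert is home in the pot, flat to flat and released; the round strainer and cup were left alone, and the job was handed in at about 14 s (the hand-in returned no verdict).

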